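# Fit an empty reel on the bench winder and hold it down with the splined drive key

### The arm

A 6-joint arm with a two-finger parallel gripper is mounted at the origin on a cart in front of the work surface, level with it; the furniture and walls round the work are solid. World frame = base frame: x ahead of the robot, y to its left, z up, the work surface at z = 0. Lengths are in m, angles in degrees, forces in N, time in s.
With the tool pointing down it reaches from about 0.3 to 0.75 m from the base axis. Payload 8.5 kg.
Tool frame: the origin (TCP) lies at the very end of the fingers, on their centre line; the grasp point (between the pads) lies 19 mm behind it (grip_depth is the distance from the TCP to the grasp point, in m); z points along the fingers, y is the direction in which the jaws open and shut (so a half turn about z gives the same grasp; the last joint's range is limited). The gripper opens to 85 mm and grips with 20 to 120 N. Pads are 22 mm wide; open, the fingers measure 114 mm over their backs; the gripper's body (76 mm by 85 mm) begins 54 mm behind the grasp point. The pads swing forward as they close: fully open they stand 13 mm farther back than shut.
Start: joints at [53.726, 21.807, 74.336, -0, 83.858, -12.336], TCP at [0.223, 0.503, 0.231] pointing down, gripper open.
Joint ranges: [-178.18, 178.18], [-50.72, 133.34], [12.68, 142.11], [-81.47, 261.47], [9.98, 163.14], [-165.26, 165.26]. Speed limits (degrees/s): [136.94, 136.94, 180, 180, 180, 180].

### API

Orientations are given as a 3x3 rotation matrix whose columns are the frame's x, y, z axes.
In Python, from rig import observe, get_image, close_job, silhouettes, grip_depth gives the robot as it stands. The module is installed in compiled form; this text tells all that it offers.
- The arm moves only by the shell command python3 -m crank 'ROWS' [FORCE]. ROWS is a JSON object of lists of equal length, an entry for each row: "slide": the shift along the tool's x, y, z in m, a list of three; "roll": the turn about the tool's z in rad; "grip": the finger opening in m, from 0 to 0.0854. A call has exactly 8 rows; each row is the pose to reach, as a shift and turn from the pose commanded when the call began, along the tool's axes at that moment; what a row does not reach only later rows make up. A row lasts 1/10 s, in which the tool goes at most 50 mm and 8.59 degrees, less where a joint would pass 70% of its speed; a pose out of reach is approached as far as the arm can. A call with a gripper value outside its range is refused whole. The fingers move at their own pace and stop on an object; FORCE is the grip in N (left out, the last holds). Time passes only in rows, so rows that repeat a pose let the fingers close, or fill a call up. It gives the time, the measured TCP pose, the force and the opening at its end, in the units of the state.
- observe(): the state, without advancing time (a new reading comes with each control period).
- get_image(name): name is "scene" or "side" or "wrist"; returns a dict with "frame" (384x512x3 uint8, red, green, blue), "fx", "fy", "cx", "cy" (pixels), "xyz" and "rotation" of the camera in the world. Camera axes: x right, y down, z forward; pixel columns grow to the right and rows downward; lengths in m; the calibration is good to about 2 mm. A picture is of the moment at which its call begins. There is no depth.
- close_job(): hands the job in, once; it reports no verdict.
Trained networks look in a picture, given as the dict that the camera call returned (one of the last four; its "shot" number tells which), for a name from the list of things; names that differ only in an ending like _2 or _b are one class to them, and where a whole thing is asked for, a point or a joint stands for the part that bears it (a point fixed in the world has none). Each returns a list of dicts, best first, with "confidence" (0 to 1); they miss things now and then, are a little off and sometimes report something else, mostly with a low value. They report only what shows in the picture. A call takes as long as a camera call.
- silhouettes(target, picture): "pixels" (384x512 bool, what is visible of it) and "box" ([centre column, centre row, width, height] in pixels, round what is visible of it).
The state is a dict: "time_s": time; "q": joint angles; "qvel": joint speeds; "joint_efforts": joint torques, N m; "position": TCP position; "tool_rot": TCP orientation; "ft_force": force on the tool from outside, world axes, zero at the start; "wrist_torque": the same for the moment, N m; "grip_width": finger opening in m.
Only numpy, scipy, OpenCV 4.12 (cv2) and the standard library are available. Lean on these libraries where they do the work, as an engineer would, in place of code of your own. Each camera call takes 0.05 s, during which the arm holds its last target.

### The job

Slide the empty reel over the winder's upright spindle until it rests on the sprung disc, and let go of it. Then lift the drive key out of its wooden holder by its wing, put its stem into the cross-shaped socket in the spindle, turn it until the splines mesh, slide it home until its collar lies on the reel, and press the reel and the disc well down against the spring. Finish while still gripping the key and keeping it pressed down; leave the other things on the desk where they are.

Things in the scene. Friction and masses are not known exactly. Their poses are not given: they have to be found in the camera images.
- winder: Small grey bench winder, fixed to the desk during the job. Origin: centre of the underside, on the spindle axis. Round foot 130 mm across and 22 mm high; a motor box 52 x 66 mm, 33 mm high, lies on its own +x side (48 to 100 mm from the axis). In the middle stand the spindle and, round it, the sprung disc.
- spindle_mouth (a point): Centre of the top end of the upright steel spindle (27 mm diameter, top 70 mm above the desk, rim bevelled 2 mm). Its x and y axes run along the four arms of the cross-shaped socket opening upward here: slots 7 mm wide, reaching 10 mm from the axis, 40 mm deep. z is up. A stiff brake (0.3 N m) keeps the spindle's angle, which varies from run to run, independently of the foot.
- spring_disc (a joint): Travel in m of the sprung aluminium disc (54 mm across) on which the reel rests: 0 = up (its top 36 mm above the desk), 0.008 = down on its stop. The spring needs 3 N to start and 7.8 N at 0.008, and lifts the disc again when released.
- reel_center (a point): Centre, half-way up, of the loose empty grey reel (60 g), upright on the desk, 22 mm above its underside. Rims 60 mm diameter, 6 mm high, at top and bottom, a shallow groove (53 mm) between them; total height 44 mm; plain round bore 31.4 mm right through. The same both ways up. z is its axis. On the spindle with the disc up, its top is 80 mm above the desk, 10 mm above the spindle's top.
- holder: Plain wooden block 64 x 64 x 44 mm, fixed, in whose square 22 mm hole the drive key stands. Origin: centre of the underside.
- key_knob (a point): Middle of the upright wing of the loose black drive key (80 g): 36 mm along its x, 12 mm thick along y, free from 6 to 35 mm above the underside of the round collar (44 mm diameter, 6 mm thick); grip it across its thickness. This point is 20 mm above the collar's underside, which lies 44 mm above the desk in the holder. z is up along the stem.
- key_tip (a point): Lower end of the drive key's steel stem, 37 mm below the collar's underside (inside the holder at first); axes as key_knob. Four splines along +-x and +-y, 4.5 mm wide, reach 8.5 mm from the axis and end 7 mm above this tip (narrowed over their last 3 mm); below them a round nose of 3.4 mm radius. They mesh in any of four quarter-turn positions, within about 0.1 rad.
- tape_roll: Bystander, leave alone: roll of brown tape, 96 mm across, 48 mm high; origin: centre of the underside.
- mouse: Bystander, leave alone: white mouse, 60 x 106 x 38 mm; origin: centre of the underside.
- findings_pot: Bystander, leave alone: round white pot with dark lid, 64 mm across, 40 mm high; origin: centre of the underside.

How it is judged (in metres and radians):
On the way, in this order (a step that is already met when the one before it is completed fails the run):
1. the reel sits on the spindle, resting on the sprung disc, and is let go (horizontal distance between reel_center and spindle_mouth below 0.005 m and angle between reel_center's own z axis and vertical below 0.08 rad and height (world z) of reel_center between 0.045 and 0.061 m and contact force between the fingers and reel below 0.3 N), for 0.2 s.
2. the key's splines have meshed and its stem is home in the spindle, the collar on the reel (horizontal distance between key_knob and spindle_mouth below 0.005 m and z of key_knob in the frame of spindle_mouth below 0.033 m), for 0.1 s.
At the end, for the whole second after the job is handed in: Reel upright on the spindle (axes within 5 mm); the key's splined stem home in the spindle, upright, within 5 mm of its axis, collar pushing on the reel with over 2 N; the disc pressed down by more than 4 of its 8 mm; the fingers still grip the key, through the last second (horizontal distance between each of reel_center, key_knob and spindle_mouth below 0.005 m and angle between reel_center's own z axis and vertical below 0.08 rad and value of joint spring_disc above 0.004 m and height (world z) of reel_center below 0.0555 m and z of key_knob in the frame of spindle_mouth below 0.0275 m and angle between key_knob's own z axis and vertical below 0.1 rad and contact force between drive_key and reel above 2 N and contact force between the fingers and drive_key above 2 N); the arm keeps its last pose, push and grip.
It fails at once if the tape roll is moved by more than 30 mm (distance of tape_roll from where it was at the start of the episode above 0.03 m).
It fails at once if the mouse is moved by more than 30 mm (distance of mouse from where it was at the start of the episode above 0.03 m).
It fails at once if the findings pot is moved by more than 30 mm (distance of findings_pot from where it was at the start of the episode above 0.03 m).
It also fails if it takes over 59 s, if anything falls off the work surface, if the arm or the gripper's body presses on something with over 40 N, if the wrist force passes 120 N, or if a joint passes its speed limit or range.

## Working session

There is one attempt and no reset: what is moved stays moved. The work goes in short steps, Python scripts to look and compute and a shell command to move; the robot and the scene stay as the last step left them, time stands still between calls to the robot, and variables do not carry over. Pictures are saved under pics/ and viewed, and the job is handed in when it is done.

```bash
mkdir -p pics; ls; cat > h.py <<'E'
import numpy as np, cv2
from rig import observe,get_image,close_job,silhouettes,grip_depth
def save(p,n): cv2.imwrite('pics/'+n+'.png',p['frame'][:,:,::-1])
def ray(p,u,v):
    d=np.array([(u-p['cx'])/p['fx'],(v-p['cy'])/p['fy'],1.]); return np.array(p['xyz']),np.array(p['rotation'])@d
def atz(p,u,v,z):
    o,d=ray(p,u,v); return o+d*(z-o[2])/d[2]
def proj(p,X):
    c=np.array(p['rotation']).T@(np.asarray(X,float)-np.array(p['xyz'])); return np.array([p['fx']*c[0]/c[2]+p['cx'],p['fy']*c[1]/c[2]+p['cy']])
E
python3 - <<'E'
from h import *
print(grip_depth); o=observe(); print({k:np.round(v,3).tolist() for k,v in o.items()})
for n in ['scene','side','wrist']:
    p=get_image(n); save(p,n+'0'); print(n,p['fx'],p['cx'],p['cy'],np.round(p['xyz'],3),np.round(p['rotation'],3).tolist())
    for t in ['winder','reel_center','holder','key_knob','tape_roll','mouse','findings_pot']:
        for r in silhouettes(t,p)[:2]: print(t,round(r['confidence'],2),np.round(r['box'],1))
E
```

```text
pics
0.0187
{'time_s': 0.0, 'q': [53.724, 21.841, 74.385, -0.0, 83.859, -12.336], 'qvel': [0.009, -0.007, -0.001, 0.143, 0.058, 0.069], 'joint_efforts': [-0.0, -44.847, -23.129, -0.0, 0.005, 0.0], 'position': [0.223, 0.502, 0.231], 'tool_rot': [[-0.914, 0.406, -0.001], [0.406, 0.914, -0.001], [0.0, -0.001, -1.0]], 'ft_force': [0.043, -0.401, 0.556], 'wrist_torque': [0.005, 0.052, -0.002], 'grip_width': 0.085}
scene 379.5686370080665 254.10955902045447 183.82812532121486 [-0.103 -0.198  0.535] [[0.516, -0.456, 0.725], [-0.856, -0.289, 0.428], [0.014, -0.842, -0.54]]
winder 0.59 [265.8 195.3  57.   44.6]
reel_center 0.75 [168.6 188.6  27.1  33.5]
holder 0.87 [317.2 224.1  40.8  43.1]
holder 0.52 [169.1 188.6  26.1  31.9]
key_knob 0.79 [318.2 211.7  21.3  20.3]
tape_roll 0.88 [232.8 244.8  50.3  47.4]
mouse 0.56 [223.6 158.3  40.7  17.5]
findings_pot 0.58 [348.5 194.4  32.2  27.7]
findings_pot 0.53 [317.9 209.9  21.1  17.6]
side 393.51968179411375 258.22887683818544 187.59751472052616 [ 0.241 -0.497  0.63 ] [[0.93, -0.218, 0.296], [-0.367, -0.584, 0.724], [0.015, -0.782, -0.624]]
winder 0.87 [284.8 199.   69.   42.8]
reel_center 0.74 [212.8 156.5  22.5  24.4]
holder 0.83 [291.  245.2  42.   36. ]
key_knob 0.64 [289.5 233.7  19.4  21.8]
tape_roll 0.56 [203.4 226.6  46.   43.5]
mouse 0.58 [286.  149.4  29.3  25.2]
findings_pot 0.91 [347.4 232.2  17.9  29.5]
wrist 274.34068756085367 256.5614122488837 190.51177370587 [0.157 0.533 0.373] [[0.406, 0.876, 0.26], [0.914, -0.389, -0.116], [-0.0, 0.285, -0.959]]
reel_center 0.96 [245.4 317.1  36.5  21.1]
tape_roll 0.87 [ 90.4 363.6  40.3  39.5]
```

```bash
python3 - <<'E'
import cv2,numpy as np
for n in ['scene','side']:
    a=cv2.imread(f'pics/{n}0.png'); cv2.imwrite(f'pics/{n}0z.png',cv2.resize(a[110:300,130:400],None,fx=2.9,fy=2.9,interpolation=cv2.INTER_CUBIC))
E
```

```text
(no output)
```

View pics/scene0z.png

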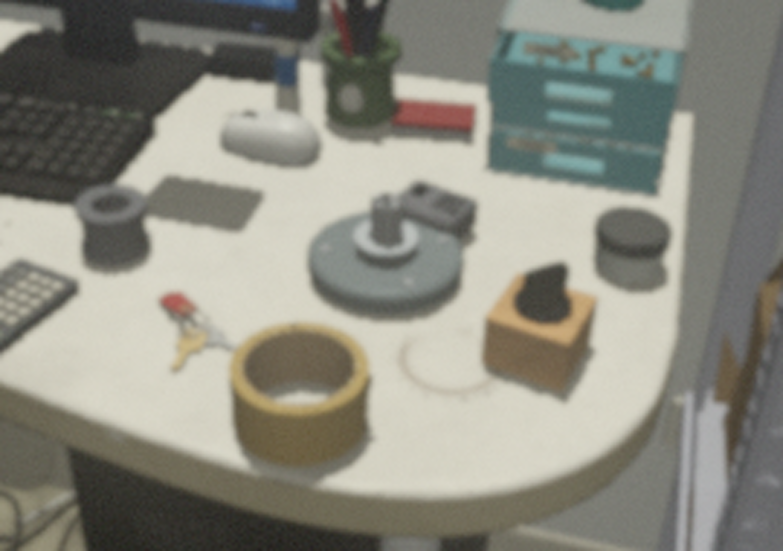

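View pics/side0z.png

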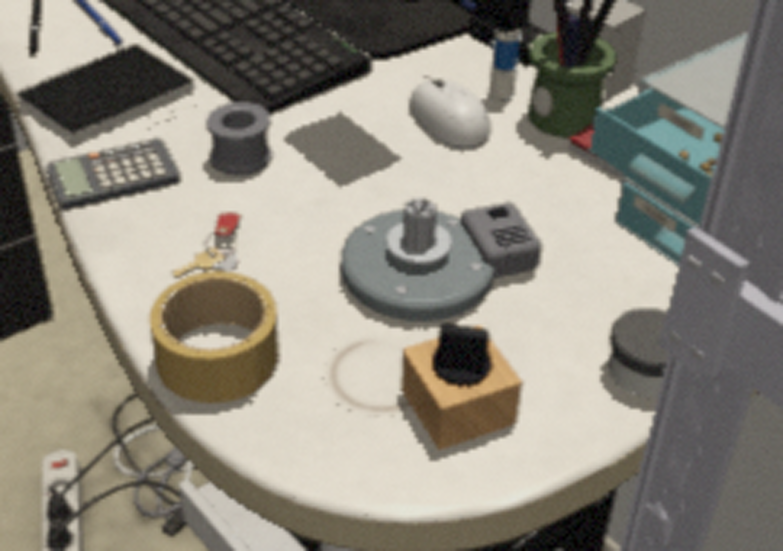

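View pics/wrist0.png

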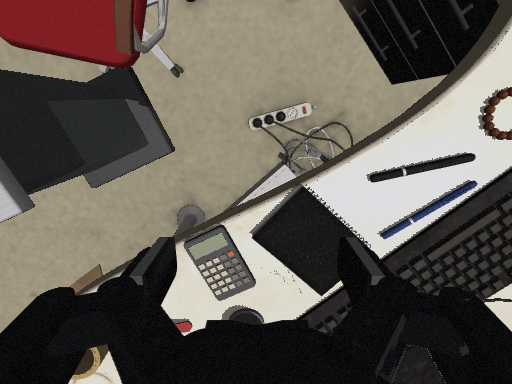

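```bash
cat > fit.py <<'E'
from h import *
from scipy.optimize import least_squares
th=np.linspace(0,2*np.pi,48,endpoint=False)
def cyl(x,y,r,z0,z1): return np.array([[x+r*np.cos(t),y+r*np.sin(t),z] for t in th for z in (z0,z1)])
def block(x,y,a,s,z0,z1): 
    return np.array([[x+np.cos(a)*i-np.sin(a)*j,y+np.sin(a)*i+np.cos(a)*j,z] for i in(-s,s) for j in(-s,s) for z in (z0,z1)])
def box(p,P):
    q=np.array([proj(p,X) for X in P]); a=q.min(0);b=q.max(0)+0; return np.r_[a,b]
def bb(b): return np.array([b[0]-b[2]/2,b[1]-b[3]/2,b[0]+b[2]/2,b[1]+b[3]/2])
E
python3 - <<'E'
from fit import *
ps=[get_image('scene'),get_image('side')]
B={t:[bb(silhouettes(t,p)[0]['box']) for p in ps] for t in ['reel_center','holder']}
for t,m,x0 in [('reel_center',lambda v:cyl(v[0],v[1],.03,0,.044),[.4,.2]),('holder',lambda v:block(v[0],v[1],v[2],.032,0,.044),[.4,-.1,.3])]:
    r=least_squares(lambda v:np.concatenate([box(p,m(v))-b for p,b in zip(ps,B[t])]),x0)
    print(t,r.x,np.round(r.fun,1))
def tri(us):
    A=[];b=[]
    for p,(u,v) in zip(ps,us):
        o,d=ray(p,u,v); d/=np.linalg.norm(d); M=np.eye(3)-np.outer(d,d); A.append(M);b.append(M@o)
    return np.linalg.solve(sum(A),sum(b))
us=[(263.1,180),(274.5,181.4)]
print('spindle',tri(us),[atz(p,*u,.07) for p,u in zip(ps,us)])
us=[(166.5,181),(212.5,152)]
print('reeltop',tri(us),[atz(p,*u,.044) for p,u in zip(ps,us)])
us=[(130+545/2.9,110+305/2.9),(130+462/2.9,110+370/2.9)]
print('collar',[atz(p,*u,.047) for p,u in zip(ps,us)])
for t in ['tape_roll','mouse','findings_pot']:
    for p in ps:
        b=silhouettes(t,p)[0]; print(t, b['confidence'],atz(p,*b['box'][:2],.022))
E
```

```text
reel_center [0.46210437 0.37653801] [-0.8  0.   1.  -1.2 -1.1 -0.8  0.5  1.3]
holder [0.51939026 0.00684469 0.11358225] [-1.  -0.4  1.   1.6  0.9 -4.7 -0.2  3. ]
spindle [0.55232029 0.16464194 0.06659645] [array([0.54679425, 0.16135629, 0.07      ]), array([0.55083346, 0.16147931, 0.07      ])]
reeltop [0.46494593 0.38648417 0.03351118] [array([0.45441293, 0.37598634, 0.044     ]), array([0.46040309, 0.36892971, 0.044     ])]
collar [array([0.5195942 , 0.01093312, 0.047     ]), array([0.51701658, 0.00451489, 0.047     ])]
tape_roll 0.95 [0.37044868 0.1259464  0.022     ]
tape_roll 0.96 [0.3677384  0.12570446 0.022     ]
mouse 0.58 [0.65775233 0.34937638 0.022     ]
mouse 0.67 [0.66492881 0.34865156 0.022     ]
findings_pot 0.92 [ 0.66550702 -0.01006911  0.022     ]
findings_pot 0.91 [ 0.65382015 -0.01042765  0.022     ]
```

```bash
python3 -m crank '{"slide":[[-0.04,-0.003,0],[-0.08,-0.006,0],[-0.12,-0.009,0],[-0.16,-0.012,0],[-0.2,-0.015,0],[-0.245,-0.018,0],[-0.245,-0.018,0],[-0.245,-0.018,0]],"roll":[0,0,0,0,0,0,0,0],"grip":[0.085,0.085,0.085,0.085,0.085,0.085,0.085,0.085]}' 25
cat > look.py <<'E'
from fit import *
import sys
E
python3 - <<'E'
from fit import *
o=observe(); print(np.round(o['position'],4),np.round(o['tool_rot'],3).tolist(),o['time_s'])
p=get_image('wrist'); save(p,'w1')
R=np.array(o['tool_rot']); print('cam in tool',R.T@(np.array(p['xyz'])-o['position']), (R.T@np.array(p['rotation'])).round(3).tolist())
b=silhouettes('reel_center',p)[0]; print(b['confidence'],b['box'])
r=least_squares(lambda v:box(p,cyl(v[0],v[1],.03,0,.044))-bb(b['box']),[.46,.376]); print(r.x,r.fun)
E
```

```text
time_s: 2.6
position: [0.4402, 0.3864, 0.231]
tool_rot: [[-0.913, 0.407, -0.001], [0.407, 0.913, -0.0], [0.001, -0.0, -1.0]]
ft_force: [-0.4, 0.6, 0.8]
grip_width: 0.085
[0.4402 0.3864 0.231 ] [[-0.913, 0.407, -0.001], [0.407, 0.913, -0.0], [0.001, -0.0, -1.0]] 2.6
cam in tool [ 0.07270692  0.00114818 -0.14175733] [[-0.0, -0.959, -0.285], [1.0, -0.0, -0.0], [0.0, -0.285, 0.959]]
0.92 [256.6, 185.2, 48.1, 55.7]
[0.46148606 0.37803565] [ 0.01965201  1.62057886 -0.01950147 -1.60107082]
```

View pics/w1.png

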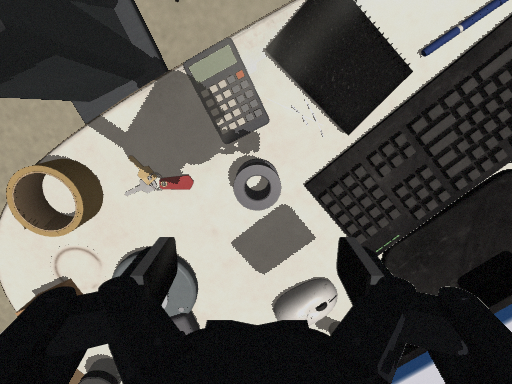

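```bash
python3 -m crank '{"slide":[[-0.023,0.001,0.04],[-0.023,0.001,0.08],[-0.023,0.001,0.12],[-0.023,0.001,0.16],[-0.023,0.001,0.19],[-0.023,0.001,0.21],[-0.023,0.001,0.221],[-0.023,0.001,0.221]],"roll":[0,0,0,0,0,0,0,0],"grip":[0.085,0.085,0.085,0.085,0.085,0.085,0.085,0.085]}' 25
python3 - <<'E'
from fit import *
p=get_image('side'); save(p,'s2')
E
```

```text
time_s: 3.5
position: [0.4601, 0.3788, 0.0095]
tool_rot: [[-0.915, 0.405, -0.002], [0.405, 0.915, -0.001], [0.001, -0.001, -1.0]]
ft_force: [-0.1, 0.2, -0.3]
grip_width: 0.0852
```

View pics/s2.png

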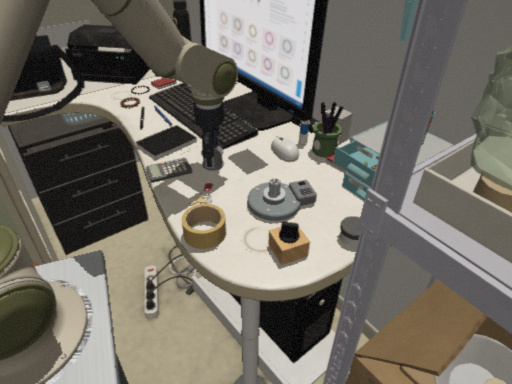

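```bash
python3 -m crank '{"slide":[[0,0,0],[0,0,0],[0,0,0],[0,0,0],[0,0,0],[0,0,0],[0,0,0],[0,0,0]],"roll":[0,0,0,0,0,0,0,0],"grip":[0.06,0.05,0.045,0.045,0.045,0.045,0.045,0.045]}' 30
python3 -m crank '{"slide":[[0,0,-0.01],[0,0,-0.04],[0,0,-0.08],[0,0,-0.11],[0,0,-0.13],[0,0,-0.14],[0,0,-0.14],[0,0,-0.14]],"roll":[0,0,0,0,0,0,0,0],"grip":[0.045,0.045,0.045,0.045,0.045,0.045,0.045,0.045]}' 30
python3 - <<'E'
from fit import *
p=get_image('wrist'); save(p,'w3'); 
p=get_image('side'); save(p,'s3'); 
b=silhouettes('reel_center',p)[0]; print(b['confidence'],b['box'])
o=observe();print(proj(p,np.array(o['position'])+[0,0,.012]))
cv2.imwrite('pics/s3z.png',cv2.resize(p['frame'][60:220,130:330,::-1],None,fx=4,fy=3.5))
E
```

```text
time_s: 4.35
position: [0.4617, 0.3789, 0.0119]
tool_rot: [[-0.914, 0.406, 0.002], [0.406, 0.914, 0.001], [-0.001, 0.002, -1.0]]
ft_force: [-0.8, 0.6, 5.4]
grip_width: 0.0594
time_s: 5.15
position: [0.4608, 0.3782, 0.1495]
tool_rot: [[-0.914, 0.406, -0.001], [0.406, 0.914, -0.001], [0.001, -0.001, -1.0]]
ft_force: [-0.3, -0.3, -1.0]
grip_width: 0.059
0.82 [210.6, 112.8, 19.7, 22.7]
[208.94643126 111.06886077]
```

View pics/w3.png

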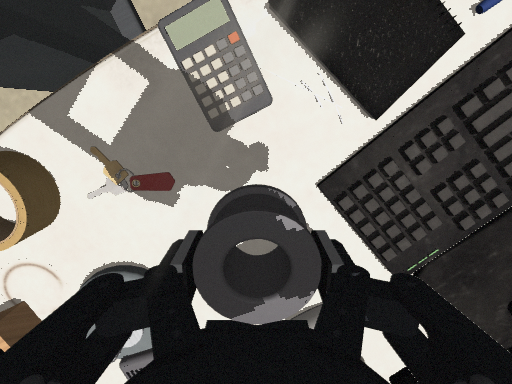

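View pics/s3z.png

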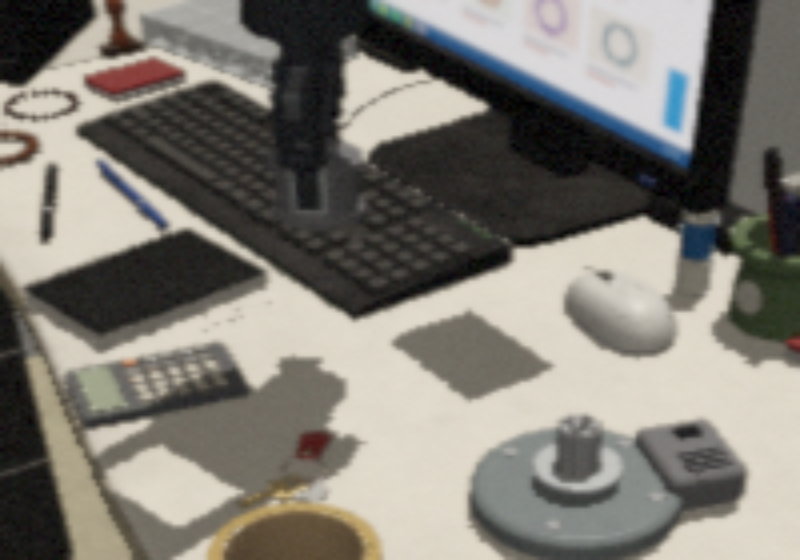

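```bash
python3 - <<'E'
from fit import *
p=get_image('wrist');o=observe();R=np.array(o['tool_rot']);T=np.array(o['position'])
b=silhouettes('reel_center',p)[0]; print(b['confidence'],b['box'])
f=p['frame'].copy(); m=b['pixels']
c,_=cv2.findContours(m.astype(np.uint8),cv2.RETR_LIST,cv2.CHAIN_APPROX_NONE); cv2.drawContours(f,c,-1,(255,0,0),1)
def ring(x,y,z,r): return np.array([proj(p,T+R@np.array([x+r*np.cos(t),y+r*np.sin(t),z])) for t in th])
for x,y,z,col in [(0,0,-.034,(0,255,0)),(.003,.001,-.031,(255,255,0))]:
    for r in (.03,.0157): cv2.polylines(f,[ring(x,y,z,r).round().astype(int)],True,col,1)
cv2.imwrite('pics/w3z.png',cv2.resize(f[180:340,170:345,::-1],None,fx=4,fy=3.6,interpolation=cv2.INTER_NEAREST))
E
```

```text
0.61 [255.7, 255.5, 133.0, 142.3]
```

View pics/w3z.png

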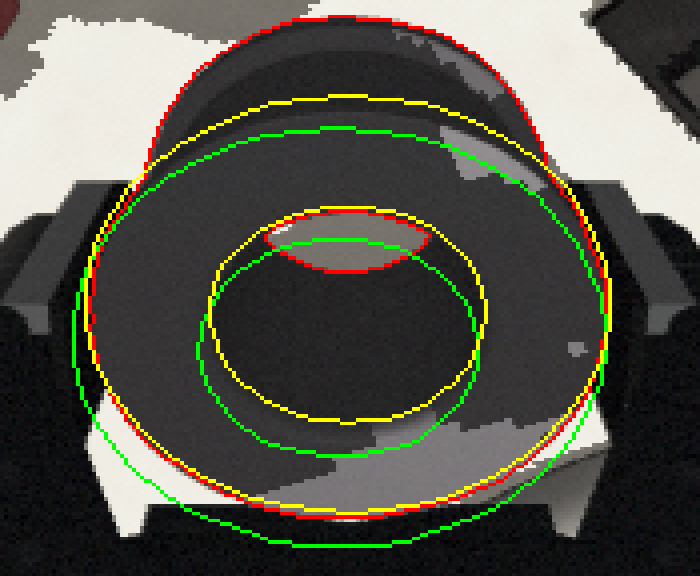

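```bash
python3 - <<'E'
from fit import *
p=get_image('wrist');o=observe();R=np.array(o['tool_rot']);T=np.array(o['position'])
def ring(x,y,z,r,a,h): # h offset along own axis, tilt a about tool y, through top centre
    c,s=np.cos(a),np.sin(a); M=np.array([[c,0,s],[0,1,0],[-s,0,c]])
    return np.array([proj(p,T+R@(np.array([x,y,z])+M@np.array([r*np.cos(t),r*np.sin(t),h]))) for t in th])
obs=np.array([170+94/4,170+607/4,180+518/3.6,180+17/3.6,180+210/3.6,180+272/3.6])
def f(v):
    t=ring(*v[:3],.03,v[3],0);b=ring(*v[:3],.03,v[3],.044);i=ring(*v[:3],.0157,v[3],0);k=ring(*v[:3],.0157,v[3],.044)
    return np.array([t[:,0].min(),t[:,0].max(),t[:,1].max(),b[:,1].min(),i[:,1].min(),k[:,1].max()])-obs
r=least_squares(f,[.003,.001,-.031,0]);print(r.x,r.fun)
v=r.x; c=np.array([v[0]+.022*np.sin(v[3]),v[1],v[2]+.022*np.cos(v[3])]); print('centre tool',c,'world',T+R@c)
E
```

```text
[ 0.00102393  0.00157101 -0.02936627 -0.03823126] [-0.16889312  0.16886391  0.038405    0.47107193 -0.09352438 -0.42173919]
centre tool [ 0.00018304  0.00157101 -0.00738234] world [0.46153112 0.37980744 0.15701181]
```

```bash
python3 -m crank '{"slide":[[-0.035,-0.025,-0.01],[-0.07,-0.05,-0.03],[-0.105,-0.075,-0.04],[-0.14,-0.1,-0.04],[-0.18,-0.127,-0.04],[-0.21,-0.148,-0.04],[-0.228,-0.161,-0.04],[-0.228,-0.161,-0.04]],"roll":[0,0,0,0,0,0,0,0],"grip":[0.045,0.045,0.045,0.045,0.045,0.045,0.045,0.045]}' 30
python3 - <<'E'
from fit import *
p=get_image('wrist'); save(p,'w4'); print(observe()['qvel'])
b=silhouettes('winder',p)[0]; print(b['confidence'],b['box'])
cv2.imwrite('pics/w4z.png',cv2.resize(p['frame'][60:240,150:350,::-1],None,fx=4,fy=3.3,interpolation=cv2.INTER_CUBIC))
print(proj(p,[.549,.162,.07]))
E
```

```text
time_s: 6.25
position: [0.6055, 0.136, 0.1896]
tool_rot: [[-0.912, 0.409, -0.0], [0.409, 0.912, -0.0], [0.0, -0.001, -1.0]]
ft_force: [-0.7, 0.3, -0.7]
grip_width: 0.059
[ 2.40520173 -0.86225884  0.97675841  0.42787342  0.07957023  0.49499746]Traceback (most recent call last):
  File "<stdin>", line 3, in <module>
IndexError: list index out of range
```

View pics/w4.png

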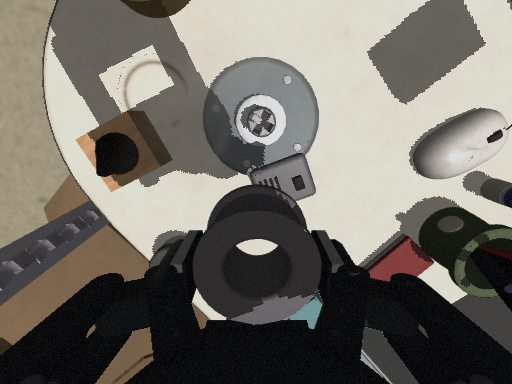

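```bash
python3 - <<'E'
from fit import *
p=get_image('wrist'); np.savez('w5.npz',**{k:np.array(p[k]) for k in ['frame','fx','fy','cx','cy','xyz','rotation']},T=observe()['position'],R=observe()['tool_rot'])
f=p['frame'].copy()
z=cv2.resize(f[50:190,190:335],None,fx=5,fy=4.2,interpolation=cv2.INTER_CUBIC)
x,y=atz(p,262,121,.07)[:2]; print(x,y)
for dx,dy,col in [(0,0,(255,0,0))]:
  for r,h in [(.0135,.07),(.027,.036),(.065,.022),(.065,.0)]:
    q=np.array([proj(p,[x+r*np.cos(t),y+r*np.sin(t),h]) for t in th]); q=(q-[190,50]+.5)*[5,4.2]
    cv2.polylines(z,[q.round().astype(int)],True,col,1)
cv2.imwrite('pics/w5z.png',z[:,:,::-1])
E
```

```text
0.5497743236299917 0.16963189201532394
```

View pics/w5z.png

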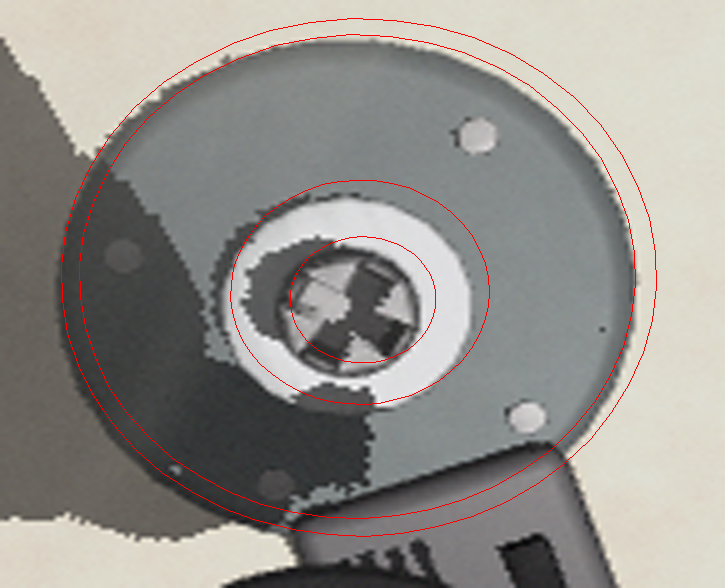

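```bash
python3 - <<'E'
from fit import *
p=dict(np.load('w5.npz')); f=p['frame']
for n,(u,v),z in [('sp',(259.5,123.5),.07),('disc',(190+347/5-.5,50+303/4.2-.5),.036),('foot',(190+350/5-.5,50+(40+532)/2/4.2-.5),.02)]: print(n,atz(p,u,v,z))
x,y=atz(p,259.5,123.5,.07)[:2]
S=20;N=600;k=15000 # px per m
g=np.array([[proj(p,[x+(i-N/2)/k,y-(j-N/2)/k,.07]) for i in range(0,N,4)] for j in range(0,N,4)],np.float32)
w=cv2.remap(f,g[...,0].copy(),g[...,1].copy(),cv2.INTER_CUBIC); w=cv2.resize(w,(N,N))
cv2.circle(w,(300,300),int(.0135*k),(255,0,0),1)
for a in range(0,360,30): cv2.putText(w,str(a),(int(285+270*np.cos(np.radians(a))),int(300-270*np.sin(np.radians(a)))),0,.5,(255,0,0),1)
cv2.imwrite('pics/w5r.png',w[:,:,::-1])
E
```

```text
sp [0.55089214 0.16660901 0.07      ]
disc [0.55055233 0.16644869 0.036     ]
foot [0.54753898 0.16864234 0.02      ]
```

View pics/w5r.png

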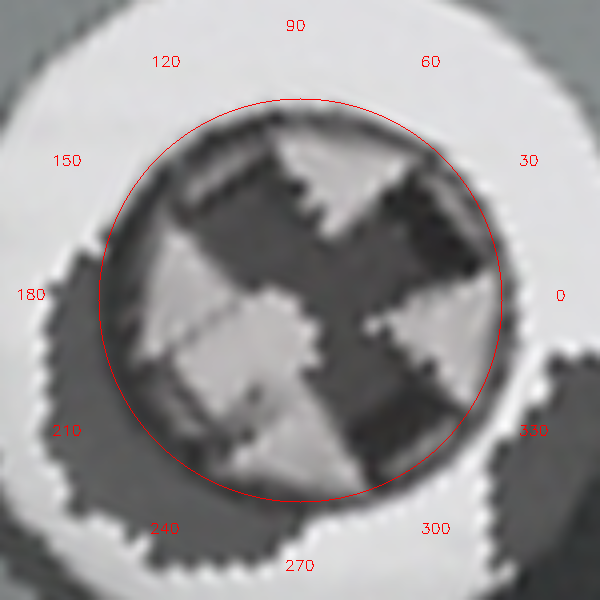

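```bash
python3 -m crank '{"slide":[[0.02,0.001,0],[0.04,0.002,0],[0.061,0.004,0],[0.061,0.004,0.03],[0.061,0.004,0.06],[0.061,0.004,0.08],[0.061,0.004,0.085],[0.061,0.004,0.085]],"roll":[0,0,0,0,0,0,0,0],"grip":[0.045,0.045,0.045,0.045,0.045,0.045,0.045,0.045]}' 30
python3 - <<'E'
from fit import *
p=get_image('wrist'); save(p,'w6')
z=cv2.resize(p['frame'][180:340,170:345],None,fx=4,fy=3.6,interpolation=cv2.INTER_CUBIC)
for r,h in [(.0135,.07)]:
    q=np.array([proj(p,[.551+r*np.cos(t),.1664+r*np.sin(t),h]) for t in th]); q=(q-[170,180]+.5)*[4,3.6]
    cv2.polylines(z,[q.round().astype(int)],True,(255,0,0),1)
cv2.imwrite('pics/w6z.png',z[:,:,::-1])
p=get_image('side'); save(p,'s6');cv2.imwrite('pics/s6z.png',cv2.resize(p['frame'][110:240,210:340,::-1],None,fx=4.5,fy=4.5,interpolation=cv2.INTER_CUBIC))
E
```

```text
time_s: 7.2
position: [0.5497, 0.1679, 0.1053]
tool_rot: [[-0.914, 0.405, -0.001], [0.405, 0.914, 0.0], [0.001, -0.0, -1.0]]
ft_force: [0.2, 0.4, 0.3]
grip_width: 0.0594
```

View pics/w6z.png

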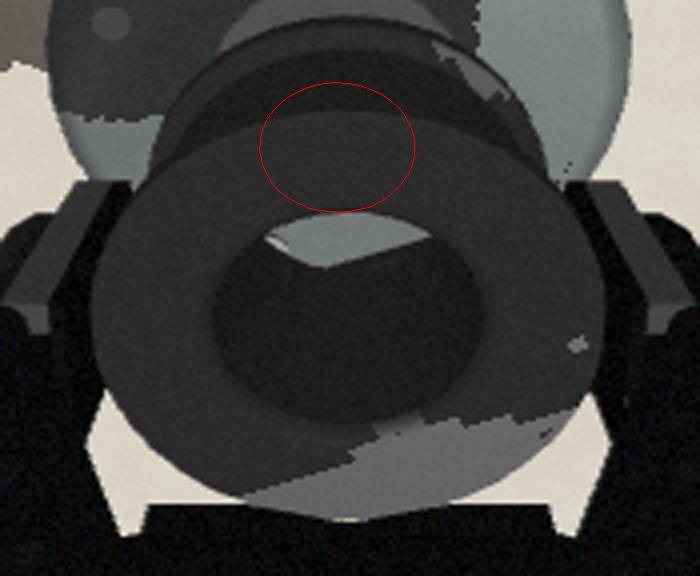

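View pics/s6z.png

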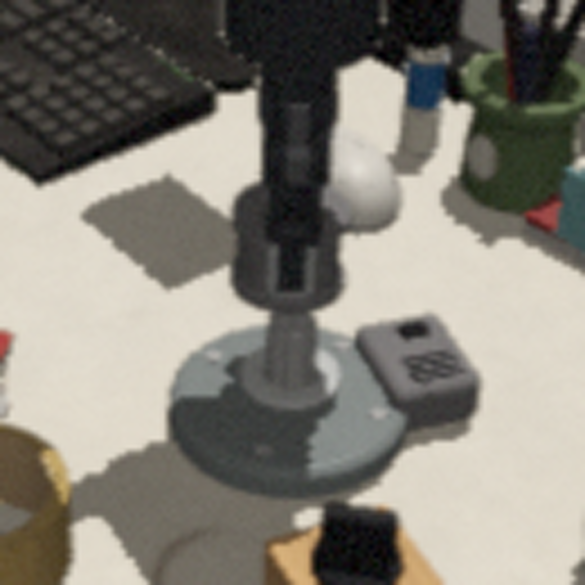

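```bash
python3 -m crank '{"slide":[[-0.002,-0.0025,0],[-0.002,-0.0025,0],[-0.002,-0.0025,0.005],[-0.002,-0.0025,0.01],[-0.002,-0.0025,0.015],[-0.002,-0.0025,0.02],[-0.002,-0.0025,0.025],[-0.002,-0.0025,0.025]],"roll":[0,0,0,0,0,0,0,0],"grip":[0.045,0.045,0.045,0.045,0.045,0.045,0.045,0.045]}' 30
python3 - <<'E'
from fit import *
print(observe()['ft_force'],observe()['position'])
p=get_image('wrist'); save(p,'w7')
z=cv2.resize(p['frame'][180:340,170:345],None,fx=4,fy=3.6,interpolation=cv2.INTER_CUBIC)
for r,h in [(.0135,.07)]:
    q=np.array([proj(p,[.551+r*np.cos(t),.1664+r*np.sin(t),h]) for t in th]); q=(q-[170,180]+.5)*[4,3.6]
    cv2.polylines(z,[q.round().astype(int)],True,(255,0,0),1)
cv2.imwrite('pics/w7z.png',z[:,:,::-1])
p=get_image('side'); save(p,'s7');cv2.imwrite('pics/s7z.png',cv2.resize(p['frame'][110:240,210:340,::-1],None,fx=4.5,fy=4.5,interpolation=cv2.INTER_CUBIC))
E
```

```text
time_s: 8.1
position: [0.5506, 0.164, 0.0794]
tool_rot: [[-0.914, 0.406, -0.002], [0.406, 0.914, -0.0], [0.001, -0.001, -1.0]]
ft_force: [0.2, 0.6, -1.0]
grip_width: 0.0592
[ 0.21653275  0.62822972 -1.0032019 ] [0.55056989 0.16400458 0.07944573]
```

View pics/w7z.png

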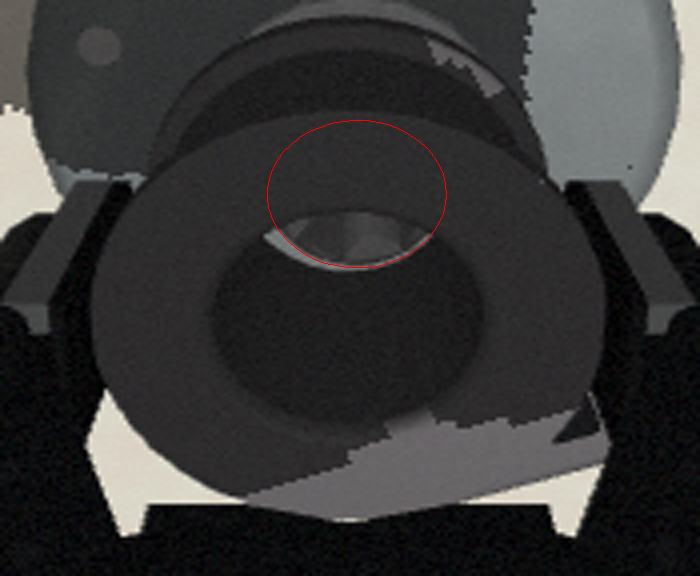

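View pics/s7z.png

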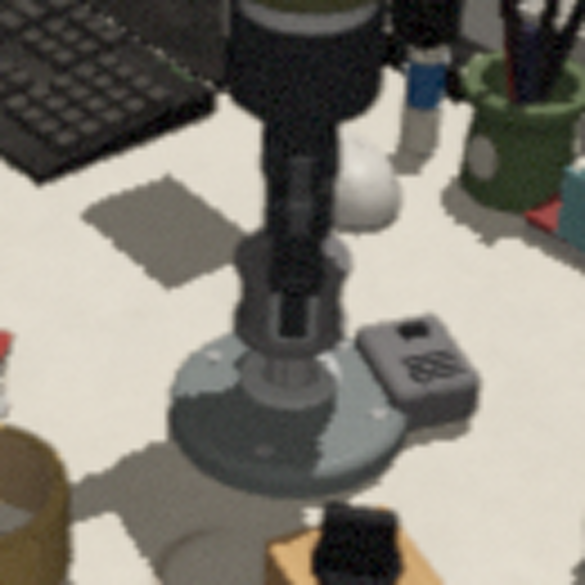

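```bash
python3 -m crank '{"slide":[[-0.0015,0.001,0],[-0.0015,0.001,0.005],[-0.0015,0.001,0.01],[-0.0015,0.001,0.015],[-0.0015,0.001,0.02],[-0.0015,0.001,0.025],[-0.0015,0.001,0.028],[-0.0015,0.001,0.028]],"roll":[0,0,0,0,0,0,0,0],"grip":[0.045,0.045,0.045,0.045,0.045,0.045,0.045,0.045]}' 30
python3 - <<'E'
from fit import *
print(observe()['ft_force'],observe()['position'])
p=get_image('side'); save(p,'s8');cv2.imwrite('pics/s8z.png',cv2.resize(p['frame'][110:240,210:340,::-1],None,fx=4.5,fy=4.5,interpolation=cv2.INTER_CUBIC))
E
```

```text
time_s: 9.0
position: [0.5525, 0.1643, 0.0518]
tool_rot: [[-0.914, 0.406, -0.001], [0.406, 0.914, -0.0], [0.001, -0.0, -1.0]]
ft_force: [0.3, -0.1, 0.2]
grip_width: 0.0591
[ 0.26434676 -0.05305992  0.1921157 ] [0.55251472 0.16431854 0.05179514]
```

View pics/s8z.png

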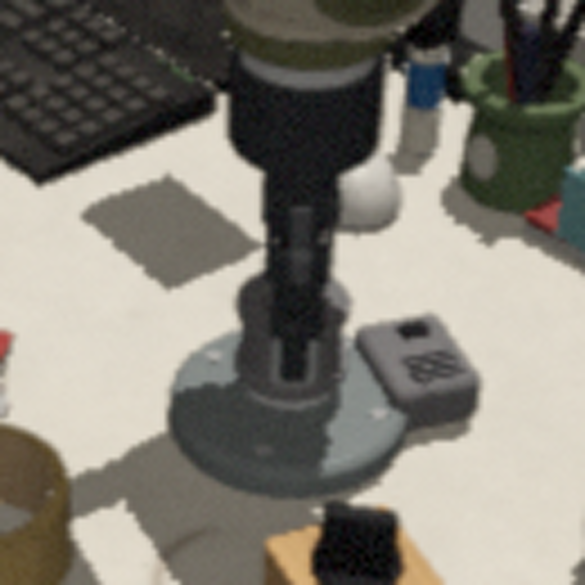

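Almost seated. A few mm more, then open.

```bash
python3 -m crank '{"slide":[[0,0,0.001],[0,0,0.002],[0,0,0.003],[0,0,0.003],[0,0,0.003],[0,0,0.003],[0,0,0.003],[0,0,0.003]],"roll":[0,0,0,0,0,0,0,0],"grip":[0.045,0.045,0.045,0.045,0.064,0.075,0.085,0.085]}' 30
python3 -m crank '{"slide":[[0,0,0],[0,0,0],[0,0,0],[0,0,-0.02],[0,0,-0.06],[0,0,-0.1],[0,0,-0.14],[0,0,-0.14]],"roll":[0,0,0,0,0,0,0,0],"grip":[0.085,0.085,0.085,0.085,0.085,0.085,0.085,0.085]}' 30
python3 - <<'E'
from fit import *
p=get_image('side'); save(p,'s9');cv2.imwrite('pics/s9z.png',cv2.resize(p['frame'][130:270,210:350,::-1],None,fx=4.2,fy=4.2,interpolation=cv2.INTER_CUBIC))
p=get_image('wrist'); save(p,'w9')
E
```

```text
time_s: 9.85
position: [0.5528, 0.1644, 0.0494]
tool_rot: [[-0.914, 0.406, 0.0], [0.406, 0.914, 0.0], [-0.0, 0.0, -1.0]]
ft_force: [-0.1, 0.6, 0.0]
grip_width: 0.0853
time_s: 10.65
position: [0.5547, 0.1646, 0.1949]
tool_rot: [[-0.914, 0.406, 0.01], [0.406, 0.914, 0.001], [-0.009, 0.005, -1.0]]
ft_force: [0.3, 0.4, -1.0]
grip_width: 0.0849
```

View pics/s9z.png

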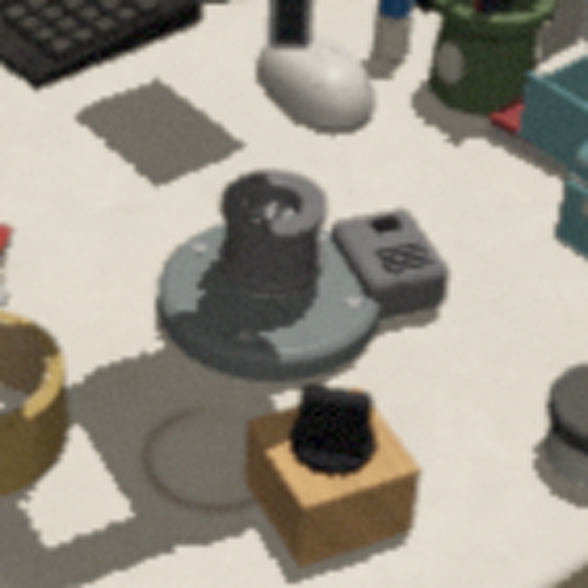

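View pics/w9.png

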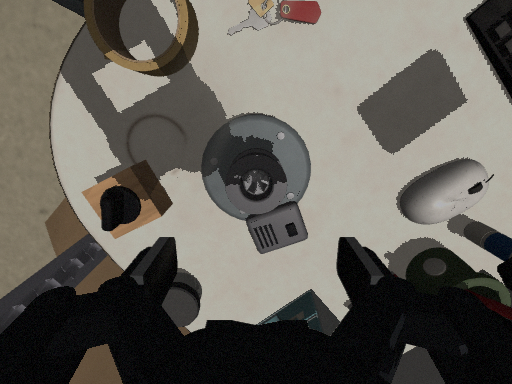

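```bash
python3 -m crank '{"slide":[[-0.018,-0.037,0],[-0.036,-0.075,0],[-0.055,-0.115,0],[-0.075,-0.157,0],[-0.075,-0.157,0],[-0.075,-0.157,0],[-0.075,-0.157,0],[-0.075,-0.157,0]],"roll":[0,0,0,0,0,0,0,0],"grip":[0.085,0.085,0.085,0.085,0.085,0.085,0.085,0.085]}' 30
python3 - <<'E'
from fit import *
p=get_image('wrist'); save(p,'w10'); o=observe()
np.savez('w10.npz',**{k:np.array(p[k]) for k in ['frame','fx','fy','cx','cy','xyz','rotation']},T=o['position'],R=o['tool_rot']); print(o['position'])
for t in ['key_knob','holder']:
  for b in silhouettes(t,p)[:1]: print(t,b['confidence'],b['box'])
cv2.imwrite('pics/w10z.png',cv2.resize(p['frame'][80:240,170:345,::-1],None,fx=4,fy=3.6,interpolation=cv2.INTER_CUBIC))
E
```

```text
time_s: 11.55
position: [0.5574, -0.0083, 0.1889]
tool_rot: [[-0.915, 0.404, -0.001], [0.404, 0.915, 0.0], [0.001, -0.0, -1.0]]
ft_force: [0.4, 1.3, -0.1]
grip_width: 0.0854
[ 0.55743668 -0.00834731  0.18905192]
key_knob 0.77 [262.1, 139.8, 43.1, 45.2]
holder 0.89 [263.6, 139.0, 81.2, 80.4]
```

View pics/w10z.png

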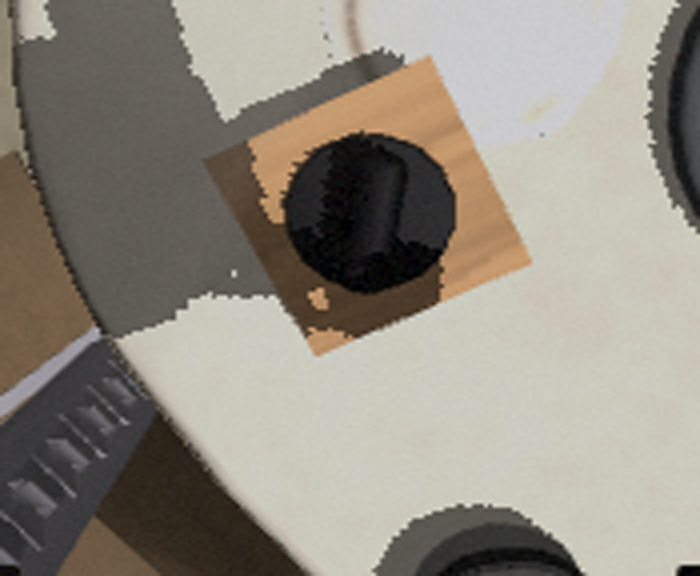

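```bash
python3 - <<'E'
from fit import *
p=dict(np.load('w10.npz')); f=p['frame']
c=atz(p,262,138.4,.050); print('collar',c)
r=least_squares(lambda v:box(p,cyl(v[0],v[1],.022,.044,.05))-bb([262.1,139.8,43.1,45.2]),c[:2]); print(r.x,r.fun)
g=np.clip(f.astype(float)*4,0,255).astype(np.uint8)
z=cv2.resize(g[105:180,230:300],None,fx=9,fy=8,interpolation=cv2.INTER_NEAREST)
for r_,h in [(.022,.05)]:
    q=np.array([proj(p,[c[0]+r_*np.cos(t),c[1]+r_*np.sin(t),h]) for t in th]); q=(q-[230,105]+.5)*[9,8]
    cv2.polylines(z,[q.round().astype(int)],True,(255,0,0),1)
cv2.imwrite('pics/w10e.png',z[:,:,::-1])
E
```

```text
collar [0.51946159 0.0156767  0.05      ]
[0.52130223 0.01497251] [-0.17680327  0.52747056  0.17661688 -0.55702555]
```

View pics/w10e.png

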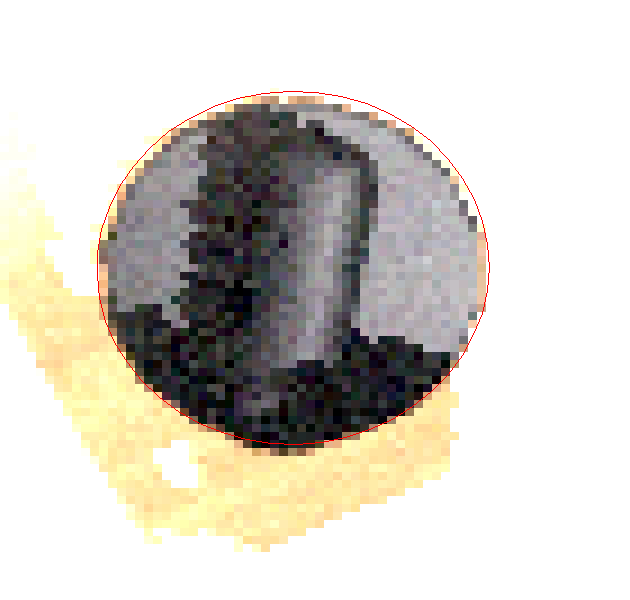

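```bash
python3 - <<'E'
from fit import *
p=dict(np.load('w10.npz')); f=p['frame']; R=p['R'];T=p['T']
x,y=.5205,.0152
N=600;k=11000
for h in (.079,):
    g=np.array([[proj(p,np.r_[(np.array([x,y,0])+R@np.array([-(j-N/2)/k,(i-N/2)/k,0]))[:2],h]) for i in range(0,N,4)] for j in range(0,N,4)],np.float32)
    w=cv2.remap(f,g[...,0].copy(),g[...,1].copy(),cv2.INTER_LINEAR); w=cv2.resize(np.clip(w*5.0,0,255).astype(np.uint8),(N,N))
    cv2.line(w,(300,0),(300,600),(255,0,0),1);cv2.line(w,(0,300),(600,300),(255,0,0),1)
    cv2.imwrite('pics/w10r.png',w[:,:,::-1])
E
```

```text
(no output)
```

View pics/w10r.png

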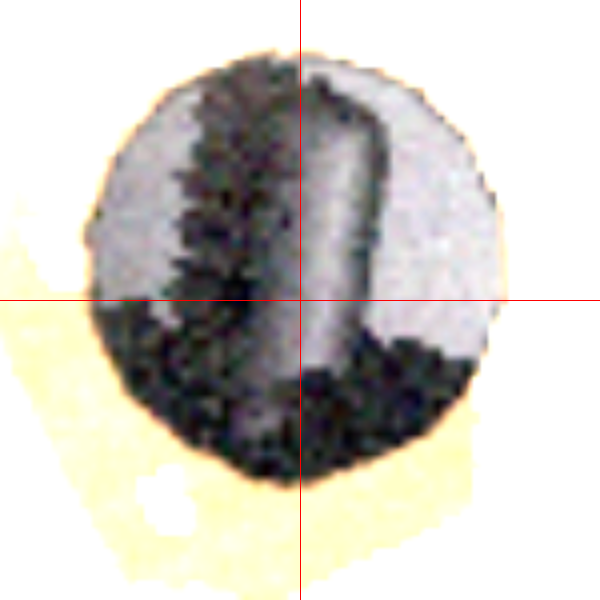

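```bash
python3 -m crank '{"slide":[[0.022,0.003,0],[0.043,0.0066,0.02],[0.043,0.0066,0.05],[0.043,0.0066,0.08],[0.043,0.0066,0.105],[0.043,0.0066,0.125],[0.043,0.0066,0.134],[0.043,0.0066,0.134]],"roll":[0.07,0.145,0.145,0.145,0.145,0.145,0.145,0.145],"grip":[0.05,0.05,0.05,0.05,0.05,0.05,0.05,0.05]}' 30
python3 - <<'E'
from fit import *
o=observe(); print(np.round(o['position'],4),np.round(o['q'],1))
p=get_image('side'); save(p,'s11');cv2.imwrite('pics/s11z.png',cv2.resize(p['frame'][150:290,230:370,::-1],None,fx=4.2,fy=4.2,interpolation=cv2.INTER_CUBIC))
p=get_image('wrist'); save(p,'w11'); cv2.imwrite('pics/w11z.png',np.clip(cv2.resize(p['frame'][180:340,170:345,::-1],None,fx=4,fy=3.6)*2.5,0,255))
E
```

```text
time_s: 12.5
position: [0.5206, 0.0143, 0.0546]
tool_rot: [[-0.846, 0.533, -0.002], [0.533, 0.846, 0.0], [0.002, -0.001, -1.0]]
ft_force: [0.8, -0.1, 1.0]
grip_width: 0.0502
[0.5206 0.0143 0.0546] [-11.5  30.6  93.1  -0.   56.4 -69.3][ WARN:0@1.982] global loadsave.cpp:1063 imwrite_ Unsupported depth image for selected encoder is fallbacked to CV_8U.
```

View pics/s11z.png

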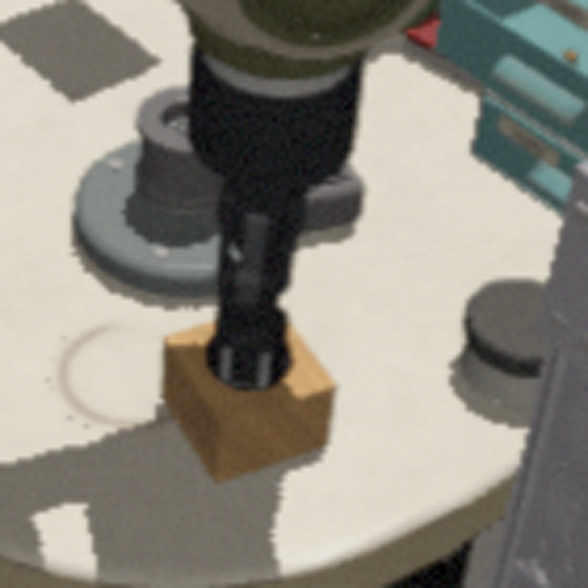

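View pics/w11z.png

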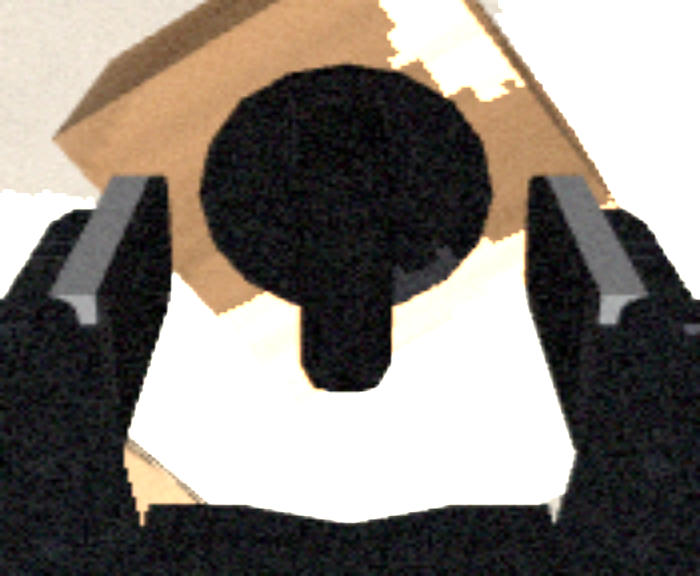

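```bash
python3 -m crank '{"slide":[[0,0,0],[0,0,0],[0,0,0],[0,0,0],[0,0,0],[0,0,0],[0,0,0],[0,0,0]],"roll":[0,0,0,0,0,0,0,0],"grip":[0.03,0.02,0.01,0.005,0.005,0.005,0.005,0.005]}' 60
python3 -m crank '{"slide":[[0,0,-0.005],[0,0,-0.015],[0,0,-0.03],[0,0,-0.06],[0,0,-0.09],[0,0,-0.11],[0,0,-0.12],[0,0,-0.12]],"roll":[0,0,0,0,0,0,0,0],"grip":[0.005,0.005,0.005,0.005,0.005,0.005,0.005,0.005]}' 60
python3 - <<'E'
from fit import *
o=observe(); print(np.round(o['position'],4),np.round(o['q'],1))
p=get_image('side'); save(p,'s12');cv2.imwrite('pics/s12z.png',cv2.resize(p['frame'][100:280,210:390,::-1],None,fx=3.3,fy=3.3,interpolation=cv2.INTER_CUBIC))
p=get_image('wrist'); save(p,'w12'); cv2.imwrite('pics/w12z.png',np.clip(cv2.resize(p['frame'][160:340,170:345,::-1],None,fx=4,fy=3.3)*3.,0,255).astype(np.uint8))
E
```

```text
time_s: 13.4
position: [0.5213, 0.0139, 0.0561]
tool_rot: [[-0.846, 0.534, 0.001], [0.534, 0.846, -0.0], [-0.001, 0.001, -1.0]]
ft_force: [-0.8, -0.0, 6.3]
grip_width: 0.0106
time_s: 14.2
position: [0.5213, 0.0139, 0.1765]
tool_rot: [[-0.846, 0.533, 0.002], [0.533, 0.846, -0.001], [-0.002, 0.001, -1.0]]
ft_force: [0.5, -0.1, -0.9]
grip_width: 0.0106
[0.5213 0.0139 0.1765] [-11.5  21.7  84.2  -0.   74.  -69.3]
```

View pics/s12z.png

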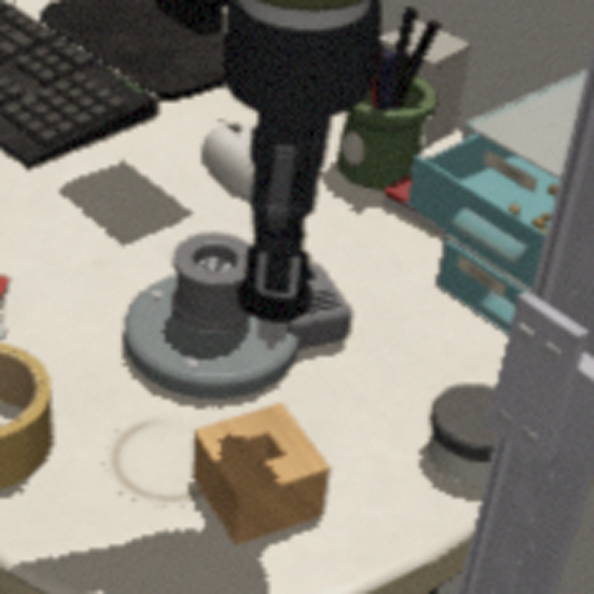

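View pics/w12z.png

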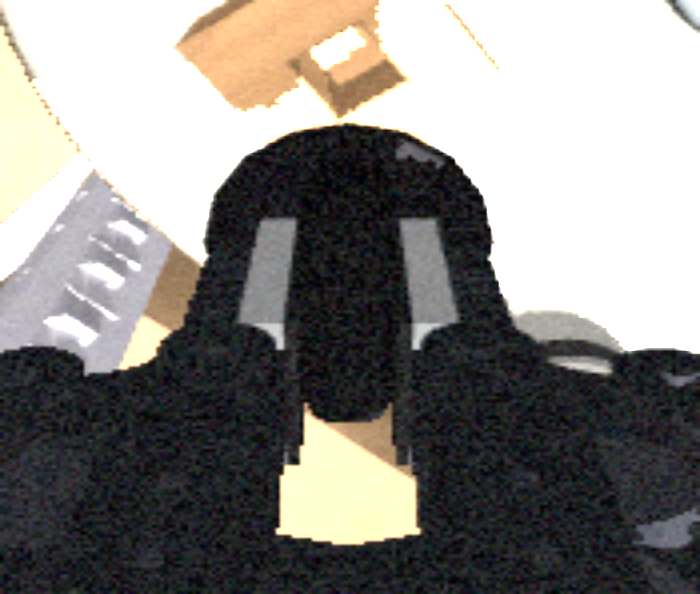

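```bash
python3 -m crank '{"slide":[[0,0.02,0],[0,0.045,0],[0,0.07,0],[0,0.095,0],[0.001,0.1216,0],[0.001,0.1216,0],[0.001,0.1216,0],[0.001,0.1216,0]],"roll":[0.08,0.16,0.24,0.32,0.4,0.4,0.4,0.4],"grip":[0.005,0.005,0.005,0.005,0.005,0.005,0.005,0.005]}' 60
cat > rect.py <<'E'
from fit import *
import sys
n=sys.argv[1]
p=get_image('wrist'); save(p,n); o=observe()
np.savez(n+'.npz',**{k:np.array(p[k]) for k in ['frame','fx','fy','cx','cy','xyz','rotation']},T=o['position'],R=o['tool_rot']); print(o['position'],np.round(o['q'],1))
x,y=.5511,.1663
N=600;k=12000
g=np.array([[proj(p,[x+(i-N/2)/k,y-(j-N/2)/k,.07]) for i in range(0,N,4)] for j in range(0,N,4)],np.float32)
w=cv2.remap(p['frame'],g[...,0].copy(),g[...,1].copy(),cv2.INTER_CUBIC); w=cv2.resize(w,(N,N))
w=np.clip(w*1.5,0,255).astype(np.uint8)
cv2.circle(w,(300,300),int(.0135*k),(255,0,0),1)
a=np.radians(35)
for s in range(4):
    b=a+s*np.pi/2; d=np.array([np.cos(b),-np.sin(b)]); m=np.array([-d[1],d[0]])
    for e in(-1,1):
        cv2.line(w,*[tuple((300+k*(d*t+e*m*.0035)).astype(int)) for t in (.0035,.010)],(0,255,0),1)
cv2.imwrite('pics/'+n+'r.png',w[:,:,::-1])
E
python3 rect.py w13
```

```text
time_s: 15.1
position: [0.5845, 0.1167, 0.1746]
tool_rot: [[-0.571, 0.821, -0.002], [0.821, 0.571, -0.0], [0.001, -0.001, -1.0]]
ft_force: [-0.5, 0.6, -0.5]
grip_width: 0.0109
[0.58452648 0.11653972 0.17486724] [ -0.1  28.9  72.   -0.   79.1 -34.9]
```

View pics/w13.png

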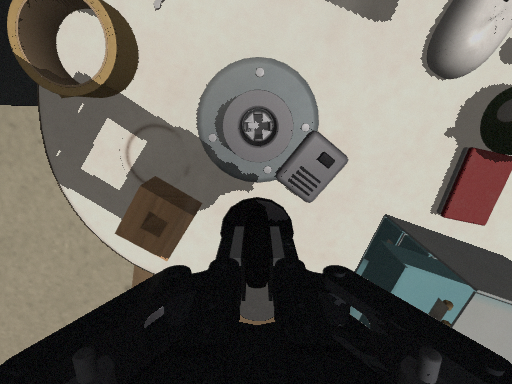

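View pics/w13r.png

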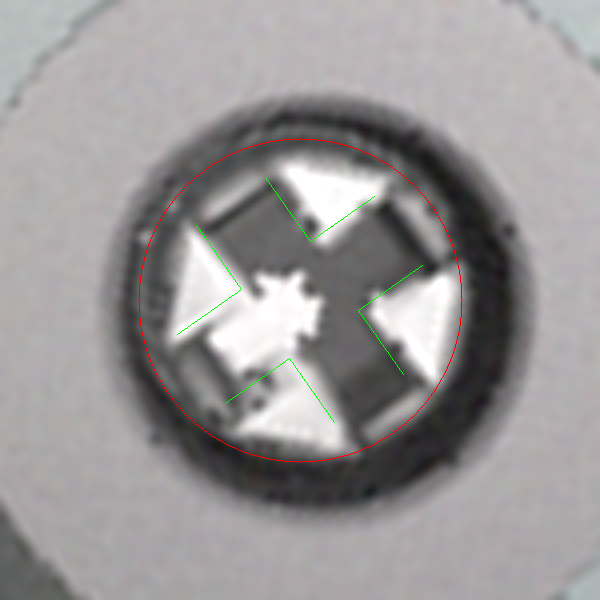

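```bash
python3 -m crank '{"slide":[[0.02,0,0],[0.04,0,0],[0.058,0.0006,0],[0.058,0.0006,0.01],[0.058,0.0006,0.025],[0.058,0.0006,0.035],[0.058,0.0006,0.035],[0.058,0.0006,0.035]],"roll":[0,0,0,0,0,0,0,0],"grip":[0.005,0.005,0.005,0.005,0.005,0.005,0.005,0.005]}' 60
python3 - <<'E'
from fit import *
o=observe(); print(np.round(o['position'],4),np.round(o['q'],1))
for n in('side','scene'):
    p=get_image(n); u=proj(p,[.552,.166,.09]).astype(int); print(u)
    cv2.imwrite(f'pics/{n}14z.png',np.clip(1.5*cv2.resize(p['frame'][u[1]-50:u[1]+50,u[0]-50:u[0]+50,::-1],None,fx=6,fy=6,interpolation=cv2.INTER_CUBIC),0,255).astype(np.uint8))
p=get_image('wrist'); save(p,'w14')
E
```

```text
time_s: 15.95
position: [0.5525, 0.1652, 0.1404]
tool_rot: [[-0.571, 0.821, 0.0], [0.821, 0.571, -0.0], [-0.0, -0.0, -1.0]]
ft_force: [0.3, 0.7, 0.1]
grip_width: 0.0105
[0.5525 0.1652 0.1404] [  4.9  28.9  78.3  -0.   72.8 -29.9]
[274 173]
[262 171]
```

View pics/side14z.png

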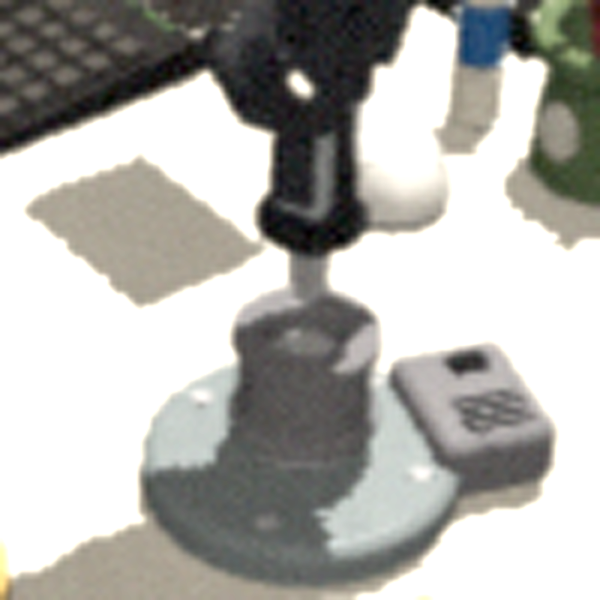

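View pics/scene14z.png

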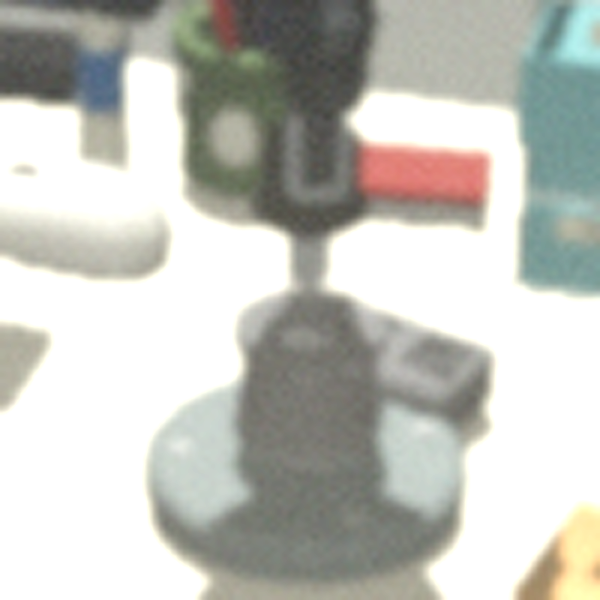

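View pics/w14.png

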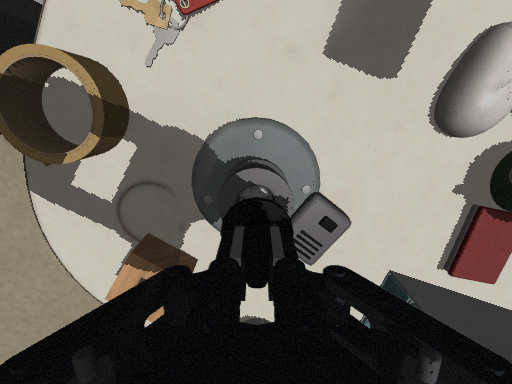

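```bash
python3 -m crank '{"slide":[[0,-0.001,0.005],[0,-0.001,0.01],[0,-0.001,0.014],[0,-0.001,0.018],[0,-0.001,0.022],[0,-0.001,0.025],[0,-0.001,0.025],[0,-0.001,0.025]],"roll":[0,0,0,0,0,0,0,0],"grip":[0.005,0.005,0.005,0.005,0.005,0.005,0.005,0.005]}' 60
python3 - <<'E'
from fit import *
o=observe(); print(np.round(o['ft_force'],2),np.round(o['wrist_torque'],3))
for n in('side','scene'):
    p=get_image(n); u=proj(p,[.552,.166,.09]).astype(int)
    cv2.imwrite(f'pics/{n}15z.png',np.clip(1.5*cv2.resize(p['frame'][u[1]-50:u[1]+50,u[0]-50:u[0]+50,::-1],None,fx=6,fy=6,interpolation=cv2.INTER_CUBIC),0,255).astype(np.uint8))
E
```

```text
time_s: 16.9
position: [0.5516, 0.1647, 0.1154]
tool_rot: [[-0.571, 0.821, 0.0], [0.821, 0.571, 0.0], [-0.0, 0.0, -1.0]]
ft_force: [0.1, -1.0, -1.1]
grip_width: 0.0104
[ 0.11 -1.02 -1.12] [ 0.008  0.004 -0.043]
```

View pics/side15z.png

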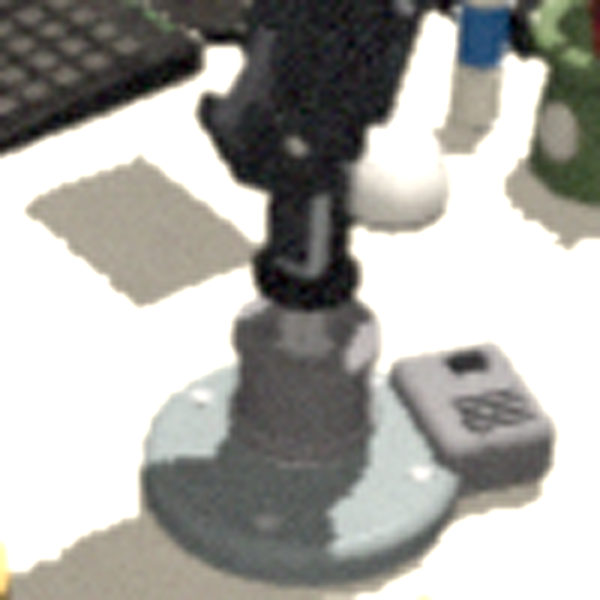

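Tip entering the mouth, no force. Continue 6 mm past the spline contact height.

```bash
python3 -m crank '{"slide":[[0,0,0.001],[0,0,0.002],[0,0,0.004],[0,0,0.005],[0,0,0.007],[0,0,0.008],[0,0,0.008],[0,0,0.008]],"roll":[0,0,0,0,0,0,0,0],"grip":[0.005,0.005,0.005,0.005,0.005,0.005,0.005,0.005]}' 60
```

```text
time_s: 17.8
position: [0.5515, 0.1646, 0.1073]
tool_rot: [[-0.571, 0.821, 0.0], [0.821, 0.571, -0.0], [-0.0, -0.0, -1.0]]
ft_force: [0.5, -0.6, -1.4]
grip_width: 0.011
```

```bash
python3 -m crank '{"slide":[[0,0,0.001],[0,0,0.003],[0,0,0.005],[0,0,0.007],[0,0,0.009],[0,0,0.01],[0,0,0.01],[0,0,0.01]],"roll":[0,0,0,0,0,0,0,0],"grip":[0.005,0.005,0.005,0.005,0.005,0.005,0.005,0.005]}' 60
python3 - <<'E'
from fit import *
o=observe(); print(np.round(o['ft_force'],2),np.round(o['wrist_torque'],3))
for n in('side',):
    p=get_image(n); u=proj(p,[.552,.166,.09]).astype(int)
    cv2.imwrite(f'pics/{n}16z.png',np.clip(1.5*cv2.resize(p['frame'][u[1]-50:u[1]+50,u[0]-50:u[0]+50,::-1],None,fx=6,fy=6,interpolation=cv2.INTER_CUBIC),0,255).astype(np.uint8))
E
```

```text
time_s: 18.6
position: [0.5516, 0.1645, 0.0972]
tool_rot: [[-0.571, 0.821, 0.0], [0.821, 0.571, -0.0], [-0.0, -0.0, -1.0]]
ft_force: [2.0, -2.4, -2.6]
grip_width: 0.0103
[ 2.02 -2.4  -2.58] [-0.473 -0.467  0.046]
```

View pics/side16z.png

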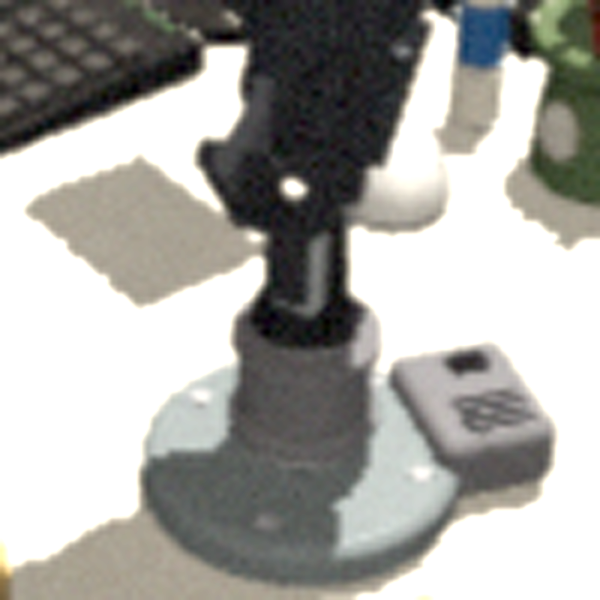

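```bash
python3 -m crank '{"slide":[[-0.0004,0,0],[-0.0008,0,0.001],[-0.0008,0,0.002],[-0.0008,0,0.003],[-0.0008,0,0.004],[-0.0008,0,0.005],[-0.0008,0,0.006],[-0.0008,0,0.006]],"roll":[0,0,0,0,0,0,0,0],"grip":[0.005,0.005,0.005,0.005,0.005,0.005,0.005,0.005]}' 60
python3 - <<'E'
from fit import *
o=observe(); print(np.round(o['ft_force'],2),np.round(o['wrist_torque'],3))
E
```

```text
time_s: 19.45
position: [0.552, 0.164, 0.0914]
tool_rot: [[-0.571, 0.821, 0.0], [0.821, 0.571, 0.0], [0.0, 0.0, -1.0]]
ft_force: [-0.3, 0.5, 1.0]
grip_width: 0.0108
[-0.29  0.52  0.99] [-0.036  0.159  0.024]
```

```bash
python3 -m crank '{"slide":[[0,0,0.001],[0,0,0.002],[0,0,0.003],[0,0,0.004],[0,0,0.004],[0,0,0.004],[0,0,0.004],[0,0,0.004]],"roll":[0,0,0,0,0,0,0,0],"grip":[0.005,0.005,0.005,0.005,0.005,0.005,0.005,0.005]}' 60
python3 - <<'E'
from fit import *
o=observe(); print(np.round(o['ft_force'],2),np.round(o['wrist_torque'],3))
p=get_image('side'); u=proj(p,[.552,.166,.09]).astype(int)
cv2.imwrite(f'pics/s17z.png',np.clip(1.5*cv2.resize(p['frame'][u[1]-50:u[1]+50,u[0]-50:u[0]+50,::-1],None,fx=6,fy=6,interpolation=cv2.INTER_CUBIC),0,255).astype(np.uint8))
E
```

```text
time_s: 20.25
position: [0.552, 0.164, 0.0874]
tool_rot: [[-0.571, 0.821, 0.0], [0.821, 0.571, 0.0], [-0.0, 0.0, -1.0]]
ft_force: [-1.6, 1.0, 4.6]
grip_width: 0.0105
[-1.63  0.98  4.64] [ 0.08   0.28  -0.003]
```

View pics/s17z.png

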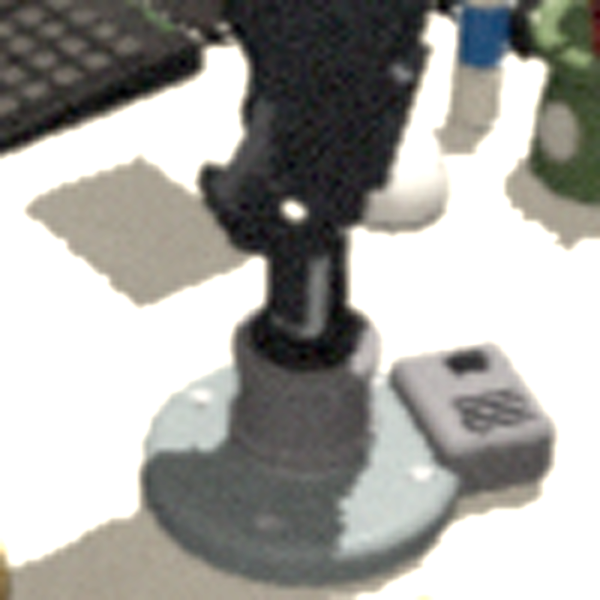

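```bash
python3 -m crank '{"slide":[[0,0,0.001],[0,0,0.002],[0,0,0.003],[0,0,0.0035],[0,0,0.0035],[0,0,0.0035],[0,0,0.0035],[0,0,0.0035]],"roll":[0,0,0,0,0,0,0,0],"grip":[0.005,0.005,0.005,0.005,0.005,0.005,0.005,0.005]}' 60
python3 - <<'E'
from fit import *
for i in range(3):
    p=get_image('side');o=observe(); print(np.round(o['position'],4),np.round(o['ft_force'],2),np.round(o['wrist_torque'],3))
E
```

```text
time_s: 21.1
position: [0.5521, 0.1641, 0.0841]
tool_rot: [[-0.571, 0.821, 0.0], [0.821, 0.571, 0.0], [-0.0, 0.0, -1.0]]
ft_force: [-2.4, -0.3, 7.7]
grip_width: 0.0109
[0.552  0.1641 0.0841] [-1.33  1.02  6.85] [ 0.136  0.431 -0.057]
[0.5521 0.164  0.0841] [-2.5   0.29  7.71] [ 0.143  0.417 -0.014]
[0.5521 0.164  0.0841] [-2.09  1.2   6.98] [ 0.107  0.429 -0.008]
```

```bash
python3 - <<'E'
from fit import *
p=get_image('side'); u=proj(p,[.552,.166,.09]).astype(int)
b=silhouettes('reel_center',p); print([(x['confidence'],np.round(x['box'],1)) for x in b[:2]])
for h in (.036,.029): print(h,[np.round(box(p,cyl(.552,.166,.03,h,h+.044)),1)])
z=np.clip(1.5*cv2.resize(p['frame'][u[1]-50:u[1]+50,u[0]-50:u[0]+50],None,fx=6,fy=6,interpolation=cv2.INTER_CUBIC),0,255).astype(np.uint8)
cv2.imwrite('pics/s18z.png',z[:,:,::-1])
p=get_image('wrist'); save(p,'w18'); cv2.imwrite('pics/w18z.png',np.clip(cv2.resize(p['frame'][160:340,170:345,::-1],None,fx=4,fy=3.3)*3.,0,255).astype(np.uint8))
for h in(.036,.029): print(box(p,cyl(.552,.166,.03,h,h+.044)))
E
```

```text
[(0.65, array([276.4, 189.8,  22.7,  22.6]))]
0.036 [array([261.1, 169.2, 287.3, 199.6])]
0.029 [array([261. , 171.6, 287.1, 201.8])]
[205.57615417 170.50592407 308.42193389 281.29480154]
[207.63029082 168.44636576 306.32880266 274.70483054]
```

View pics/s18z.png

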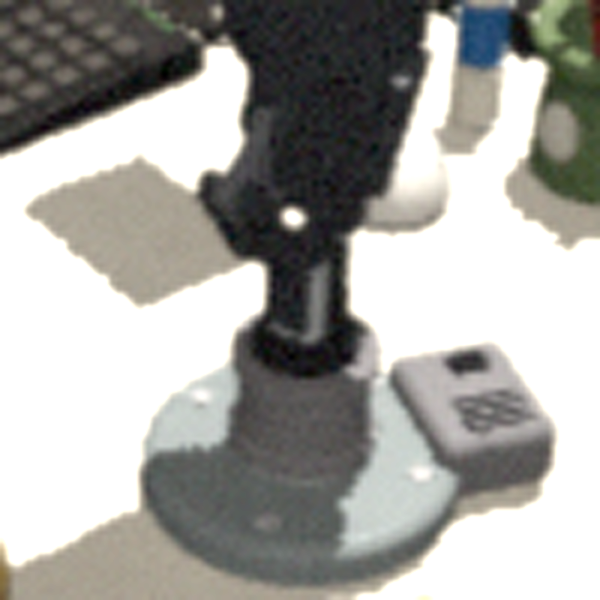

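View pics/w18z.png

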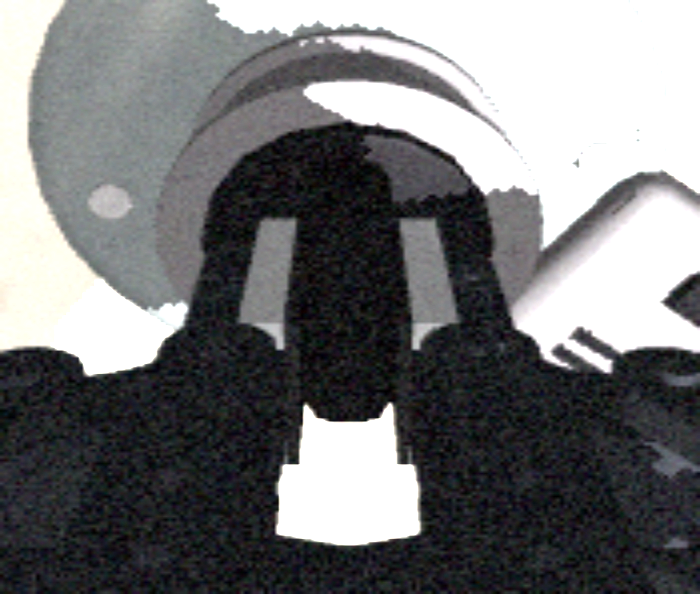

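```bash
python3 - <<'E'
from rig import *
print(close_job()); o=observe(); print(o['time_s'],o['position'],o['ft_force'],o['grip_width'])
E
```

```text
the job is handed in; nothing more can be done
None
the job is handed in; nothing more can be done
```

I put the reel on the spindle and let it go, so it rested on the sprung disc. I then lifted the key by its wing, turned it about 0.4 rad to line up with the cross socket, slid it home and pressed it down. The job was handed in at about 21.5 s, with the key still gripped and pressed.

**Last checks before handing in:**
- **Mesh:** the stem slid in with no sign of jamming. There was one sideways touch of about 3 N, which went away after a 0.8 mm correction.
- **Press:** the measured upward force was about 7 to 7.7 N. The tool went down about 8 mm after the collar met the reel, and the side camera showed the reel dropping by about as much. I estimate the disc is 6.5 to 8 mm down, but I could not read its travel directly.
- **Grip and centring:** the fingers were 10.5 to 11 mm apart on the key, with no slip visible. The collar looked centred on the reel in the wrist view.
- **Leftover force:** a sideways force of about 2 N remained on the wrist, and I left it.
- **Other things on the desk:** the tape roll, mouse and findings pot looked untouched in the pictures. I did not measure their positions again at the end.

**Disagreements and misses:** the scene and side cameras' early spindle estimate was about 4 to 5 mm off the wrist camera's, so I used the wrist camera. The trained network also missed the winder once in a wrist picture, so I took its position straight from the image.

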